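Free a seized rover wheel and put it with its mate

TASK

The rover lying on its side in the blue cradle still has one wheel on, and its stub axle has seized in the bearing: a straight pull only lifts the whole rover, but twisted back and forth while pulled gently upward the axle creeps out. Work the wheel right out of the bearing while the rover stays sitting down in its cradle, neither lifted nor tipped up, and put it in the long compartment of the red sorting tray where its mate, the wheel already taken off, lies. Leave the small walking robot, the screwdriver, the motor and the pen pot where they are.

Things in the scene. Friction and masses are not known exactly. Their poses are not given: they have to be found in the camera images.
- wheel: The wheel to free: black tyre 50 mm in diameter, 22 mm wide, yellow five-spoked hub, 80 g. Steel stub axle 8 mm thick on its axis, standing 22 mm out of the tyre's lower face. Origin: middle of the tyre, 33 mm from the axle's tip; z is the axis, away from the axle. At the start the axle points down into the bearing, 3 to 4.5 mm between tyre and bearing top: origin 98 to 100 mm above the desk.
- wheel_tip (a point): Tip of that wheel's stub axle, 33 mm below its origin. At the start it is about 18 mm below the bearing's top; the axle comes free after rising 10 to 15 mm, and the pull then falls to the wheel's own weight.
- rover: Rover chassis, 1.3 to 1.9 kg, lying on its side loose in the cradle: two aluminium plates 180 x 100 mm (x by y), control unit and battery between. Origin: centre of the underside; upper plate's top at z = 64 mm. Two black bearing blocks 30 x 30 mm on it, tops at z = 74 mm: x = +45 mm holds the seized wheel, x = -45 mm is empty. More than 10 N of upward pull starts to tip it; it sinks back when eased.
- seized_bearing (a point): Centre of the bearing block's top face, 84 mm above the desk, on the axle's line. Its grip is dry friction, which acts against the direction of sliding: it holds a straight pull of some 30 to 65 N (hidden, different each time), but while the wheel is being turned (0.1 to 0.3 N m) a gentle upward pull of 5 to 9 N draws the axle out 0.4 to 1.3 mm per radian, either way round.
- cradle: Blue building cradle fixed to the desk, base 206 x 126 x 10 mm, four L-shaped corner posts 30 mm above the base with 1.5 mm play round the rover: they keep it from turning or sliding, nothing holds it down. Origin: centre of the underside, x along its length. The rover rests with its origin at z = 10 mm in this frame.
- tray: Red sorting tray fixed to the desk. Three long compartments side by side along y, centred at y = -96, 0, +96 mm, each 93 mm wide and reaching from x = -92 to +92 mm; floor at z = 3 mm, walls 3 mm thick, to z = 40 mm (dividers 37 mm). Beyond x = 95 mm a row of small pockets with parts. Origin: underside, middle of the middle long compartment.
- mate: The mate: the identical wheel already taken off, lying stub axle up in one of the three long compartments at about x = +54 mm of the tray's frame (towards the pockets), near that compartment's middle line; the other half of the compartment is empty. Origin: middle of the tyre.
- gear: Grey gear, 41 mm in diameter, 8 mm thick, lying in another long compartment at about x = +54 mm. Origin: centre of the underside.
- beam: White L-shaped kit beam, 72 x 40 mm, 8 mm thick, lying in the third long compartment at about x = +54 mm. Origin: underside, near the middle.
- walker: Small four-legged kit robot, white body, grey legs, 78 x 82 mm and 80 mm tall, standing beyond the work. Origin: centre of the underside.
- screwdriver: Screwdriver with orange handle lying on the desk beyond the tray, along its x. Origin: centre of the underside.
- motor: Loose yellow geared motor, 74 x 28 x 26 mm, lying beyond the cradle. Origin: centre of the underside of the yellow gearbox.
- pot: Green pen pot with markers, 60 mm in diameter, 125 mm tall with the markers. Origin: centre of the underside.

How it is judged (in metres and radians):
On the way:
1. the stub axle has been drawn right out of the bearing: its tip more than 4 mm above the bearing's top (z of wheel_tip in the frame of rover above 0.078 m and z of rover in the frame of cradle below 0.014 m), for 0.2 s.
At the end, for the whole second after the job is handed in: The freed wheel lies at rest in the same long compartment of the tray as its mate (its middle between that compartment's walls and under 42 mm above the tray's underside), the mate is still there, and the rover sits down in its cradle (within 4 mm and 3 degrees of flat) (x of wheel in the frame of tray between -0.092 and 0.092 m and z of wheel in the frame of tray between 0.005 and 0.042 m and ((y of wheel in the frame of tray between -0.1423 and -0.0503 m and y of mate in the frame of tray between -0.1423 and -0.0503 m) or (y of wheel in the frame of tray between -0.046 and 0.046 m and y of mate in the frame of tray between -0.046 and 0.046 m) or (y of wheel in the frame of tray between 0.0503 and 0.1423 m and y of mate in the frame of tray between 0.0503 and 0.1423 m)) and x of mate in the frame of tray between -0.092 and 0.092 m and z of mate in the frame of tray below 0.042 m and linear speed of wheel below 0.05 m/s and z of rover in the frame of cradle below 0.014 m and angle between rover's own z axis and vertical below 0.05 rad); the robot touches nothing.
It fails at once if the rover is lifted more than 5 mm in its cradle or tipped more than 2.5 degrees (z of rover in the frame of cradle above 0.015 m or angle between rover's own z axis and vertical above 0.045 rad).
It fails at once if the walking robot, screwdriver, motor or pen pot is shifted more than 25 mm (distance of any of walker, screwdriver, motor, pot from where it was at the start of the episode above 0.025 m).
It also fails if it takes over 72 s, if anything falls off the work surface, if the arm or the gripper's body presses on something with over 40 N, if the wrist force passes 120 N, or if a joint passes its speed limit or range.

ROBOT

A 6-joint arm with a two-finger parallel gripper is mounted at the origin on the work surface. World frame = base frame: x ahead of the robot, y to its left, z up, the work surface at z = 0. Lengths are in mm, angles in rad, forces in N, time in s.
With the tool pointing down it reaches from about 275 to 1000 mm from the base axis. Payload 8.4 kg.
Tool frame: the origin (TCP) lies at the very end of the fingers, on their centre line; the grasp point (between the pads) lies 19 mm behind it (r.pinch_z is the distance from the TCP to the grasp point, in mm); z points along the fingers, y is the direction in which the jaws open and shut (so a half turn about z gives the same grasp; the last joint's range is limited). The gripper opens to 85 mm and grips with 20 to 120 N. Pads are 22 mm wide; open, the fingers measure 114 mm over their backs; the gripper's body (76 mm by 85 mm) begins 54 mm behind the grasp point. The pads swing forward as they close: fully open they stand 13 mm farther back than shut.
Start: joints at [-1.175, 0.353, 1.633, -0, 1.155, -0.002], TCP at [242.118, -576.2, 231.281] pointing down, gripper open.
Joint ranges: [-2.63, 2.63], [-0.92, 2.1], [0.06, 2.66], [-1.3, 4.44], [0, 2.69], [-3.02, 3.02]. Speed limits (rad/s): [2.22, 2.22, 2.79, 3.14, 3.14, 3.14].

INTERFACE

Orientations are given as [roll, pitch, yaw] about the fixed x, y, z axes, in that order (R = Rz(yaw) Ry(pitch) Rx(roll)).
In Python, from rig import r, optics gives the robot as it stands.
- The arm moves only by the shell command python3 -m creep 'ROWS' [FORCE]. ROWS is JSON, a list of rows, each an object with "dp": the shift along the tool's x, y, z in mm, a list of three; "angular": the turn, a rotation vector about the tool's x, y, z in rad, a list of three; "fingers": the finger opening in mm, from 0 to 85.4. In form: [{"dp": [dx, dy, dz], "angular": [wx, wy, wz], "fingers": fingers}, ...]. A call has 1 to 5 rows; each row is the pose to reach, as a shift and turn from the pose commanded when the call began, along the tool's axes at that moment; what a row does not reach only later rows make up. A row lasts 1/12 s, in which the tool goes at most 41.7 mm and 7.16 degrees, less where a joint would pass 70% of its speed; a pose out of reach is approached as far as the arm can. A call with a gripper value outside its range is refused whole. The fingers move at their own pace and stop on an object; FORCE is the grip in N (left out, the last holds). Time passes only in rows, so rows that repeat a pose let the fingers close. It gives the time, the measured TCP pose, the force and the opening at its end, in the units of the state.
- r.sense(): the state, without advancing time (a new reading comes with each control period).
- optics.grab_frame(name): name is "side" or "top" or "wrist"; returns the picture (400x640x3 uint8, blue, green, red); there is no depth.
- optics.camera_params(name): a dict with "fx", "fy", "cx", "cy" (pixels), "distortion" ([k1, k2, p1, p2, k3] as OpenCV has them; the pictures are not rectified), "eye" and "rotation" of the camera in the world; the wrist camera has in their place "T_tool_cam" (4x4, takes a point from camera to tool coordinates, whose origin is the TCP and whose axes are the flange's). Camera axes: x right, y up, looking along -z (the intrinsics and any distortion apply to the point x, -y, -z); pixel columns grow to the right and rows downward; lengths in mm; the calibration is good to about 2 mm. A picture is of the moment at which its call begins: read the wrist's pose just before it. camera_params takes no time and is no camera call.
- r.sign_off(): hands the job in, once; it reports no verdict.
The state is a dict: "clock": time; "qpos": joint angles; "qvel": joint speeds; "joint_efforts": joint torques, N m; "eef_pos": TCP position; "tcp_rot": TCP orientation; "contact_force": force on the tool from outside, world axes, zero at the start; "wrist_torque": the same for the moment, N m; "opening": opening from 0.0 (shut) to 1.0 (fully open).
Only numpy, scipy, OpenCV 4.12 (cv2) and the standard library are available. Lean on these libraries where they do the work, as an engineer would, in place of code of your own. Each camera call takes 0.05 s, during which the arm holds its last target.

## Working session

There is one attempt and no reset: what is moved stays moved. The work goes in short steps, Python scripts to look and compute and a shell command to move; the robot and the scene stay as the last step left them, time stands still between calls to the robot, and variables do not carry over. Pictures are saved under pics/ and viewed, and the job is handed in when it is done.

```bash
ls; mkdir -p pics
python3 - <<'E'
from rig import r, optics
import cv2
print(r.sense())
for n in ["side","top","wrist"]:
    p=optics.camera_params(n); print(n,p)
    cv2.imwrite(f"pics/{n}0.png",optics.grab_frame(n))
E
```

```text
pics
{'clock': 0.0, 'qpos': array([-1.17535529e+00,  3.53624263e-01,  1.63411365e+00,  4.69187916e-05,
        1.15516918e+00, -2.37866762e-03]), 'qvel': array([ 0.00096608, -0.00022048,  0.00075826,  0.0004277 ,  0.00096397,
        0.00145843]), 'joint_efforts': array([ 2.92897879e-03, -6.05237174e+01, -3.42067337e+01,  4.05879337e-04,
        9.11644165e-03,  1.83911561e-05]), 'eef_pos': array([ 241.98255947, -575.76455449,  230.58534976]), 'tcp_rot': array([-3.14027832e+00, -4.60258291e-05,  3.97800698e-01]), 'contact_force': array([-0.02442958, -0.67745358, -1.0951081 ]), 'wrist_torque': array([0.05573369, 0.00376072, 0.0117542 ]), 'opening': 0.9992676443915898}
side {'fx': 408.56968509227465, 'fy': 408.56968509227465, 'cx': 327.2411320032049, 'cy': 203.1754629463337, 'distortion': array([0.00834176, 0.        , 0.        , 0.        , 0.        ]), 'eye': array([ 453.02963249, -634.89384521,  681.92400881]), 'rotation': array([ 0.87733637, -0.01558638, -0.2005213 ])}
top {'fx': 423.0089337833968, 'fy': 423.0089337833968, 'cx': 322.9049145408884, 'cy': 200.2553552795329, 'distortion': array([-0.06206309,  0.        ,  0.        ,  0.        ,  0.        ]), 'eye': array([ 369.62335424,   67.85467785, 1289.94087136]), 'rotation': array([ 0.21732967, -0.0031513 , -1.55641264])}
wrist {'fx': 319.4020918292933, 'fy': 319.4020918292933, 'cx': 318.6344943057734, 'cy': 197.55707958508088, 'distortion': array([-0.04549551,  0.        ,  0.        ,  0.        ,  0.        ]), 'T_tool_cam': array([[-1.31897582e-03,  9.56446616e-01,  2.91904317e-01,
         7.29952265e+01],
       [ 9.99999105e-01,  1.32705934e-03,  1.70306582e-04,
         8.80569726e-01],
       [-2.24485197e-04,  2.91904281e-01, -9.56447511e-01,
        -1.41964954e+02],
       [ 0.00000000e+00,  0.00000000e+00,  0.00000000e+00,
         1.00000000e+00]])}
```

View pics/side0.png

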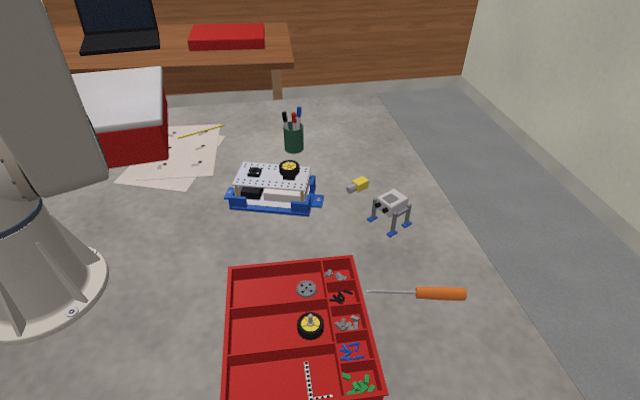

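View pics/top0.png

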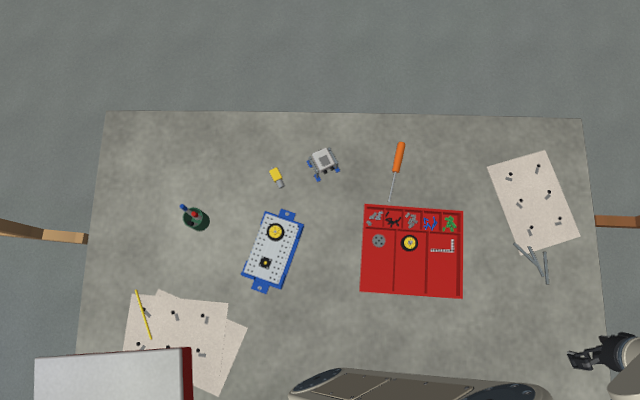

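View pics/wrist0.png

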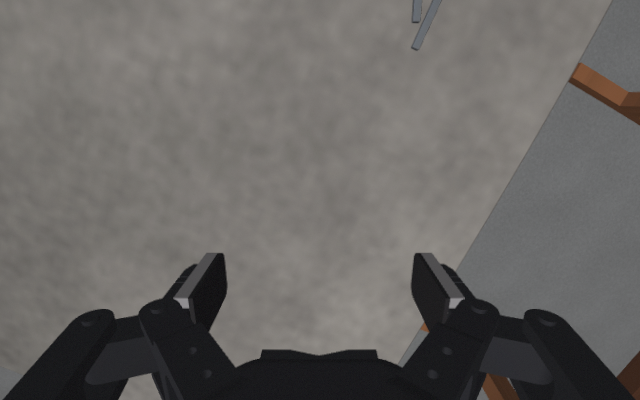

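Side view: the seized wheel is near (289,167), the mate in the middle compartment near (310,325). Top view: wheel near (275,231), mate near (410,242). Next I'll enlarge these and triangulate.

```bash
cat > h.py <<'E'
from rig import r, optics
import cv2, numpy as np
from scipy.spatial.transform import Rotation as R
def cam(n,st=None):
    p=optics.camera_params(n)
    if n=="wrist":
        st=st or r.sense(); T=np.array(p["T_tool_cam"]); Rt=R.from_euler('xyz',st["tcp_rot"]).as_matrix()
        return p,Rt@T[:3,:3],Rt@T[:3,3]+st["eef_pos"]
    return p,R.from_euler('xyz',p["rotation"]).as_matrix(),np.array(p["eye"])
def K(p): return np.array([[p["fx"],0,p["cx"]],[0,p["fy"],p["cy"]],[0,0,1.]])
def ray(c,uv):
    p,M,e=c
    q=cv2.undistortPoints(np.array([[uv]],float),K(p),np.array(p["distortion"]))[0,0]
    d=M@np.array([q[0],-q[1],-1]); return e,d/np.linalg.norm(d)
def proj(c,P):
    p,M,e=c; P=(np.atleast_2d(P)-e)@M; P=P*[1,-1,-1]
    return cv2.projectPoints(P,np.zeros(3),np.zeros(3),K(p),np.array(p["distortion"]))[0][:,0]
def tri(l):
    A=np.zeros((3,3));b=np.zeros(3);rs=[ray(*x) for x in l]
    for e,d in rs:
        Q=np.eye(3)-np.outer(d,d);A+=Q;b+=Q@e
    P=np.linalg.solve(A,b); return P,[np.linalg.norm((np.eye(3)-np.outer(d,d))@(P-e)) for e,d in rs]
def onz(c,uv,z):
    e,d=ray(c,uv); return e+d*(z-e[2])/d[2]
E
python3 - <<'E'
import cv2,numpy as np
from h import *
for n,(x0,y0,x1,y1),k in [("top",(235,190,315,300),5),("top",(350,195,470,305),5),("side",(215,140,335,220),6),("side",(215,250,395,400),4)]:
    im=cv2.imread(f"pics/{n}0.png")[y0:y1,x0:x1]
    cv2.imwrite(f"pics/{n}_{x0}.png",cv2.resize(im,None,fx=k,fy=k,interpolation=cv2.INTER_CUBIC))
T,S=cam("top"),cam("side")
print("wheel",tri([(T,(275,231)),(S,(289,166))])); print("mate",tri([(T,(410,242)),(S,(310,325))]))
print(onz(T,(275,231),110),onz(S,(289,166),110))
E
```

```text
wheel (array([537.96891625, 201.88337354, 105.21833764]), [np.float64(2.2886064889215945), np.float64(2.288606488921606)])
mate (array([ 522.35547622, -197.33256231,   18.48755359]), [np.float64(2.7402734631186823), np.float64(2.7402734631187746)])
[539.59235233 201.38051893 110.        ] [534.97184938 194.4745994  110.        ]
```

View pics/top_235.png

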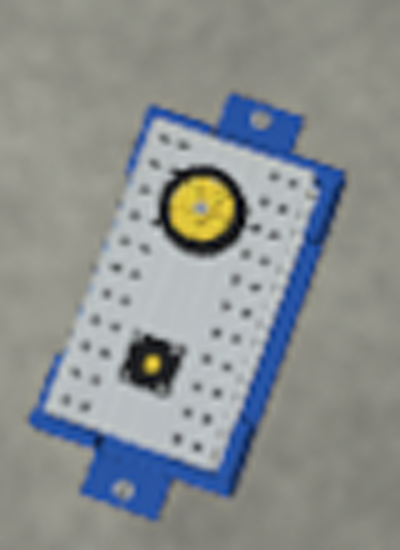

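View pics/side_215.png

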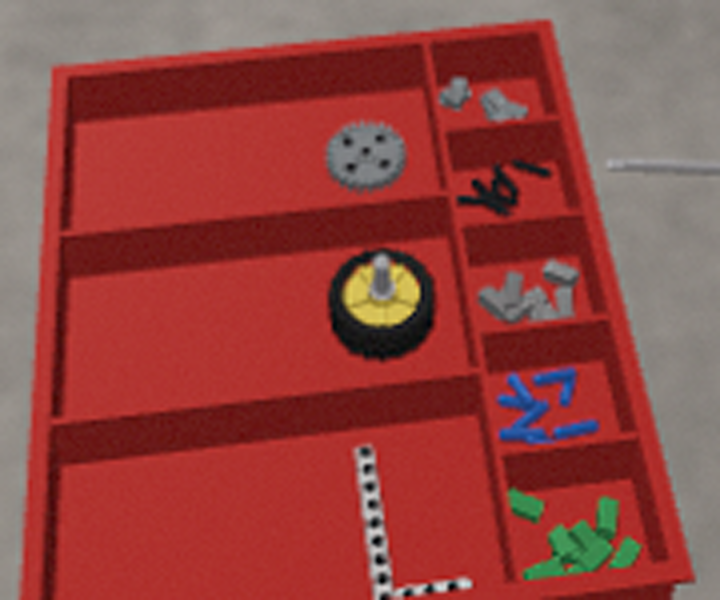

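View pics/top_350.png

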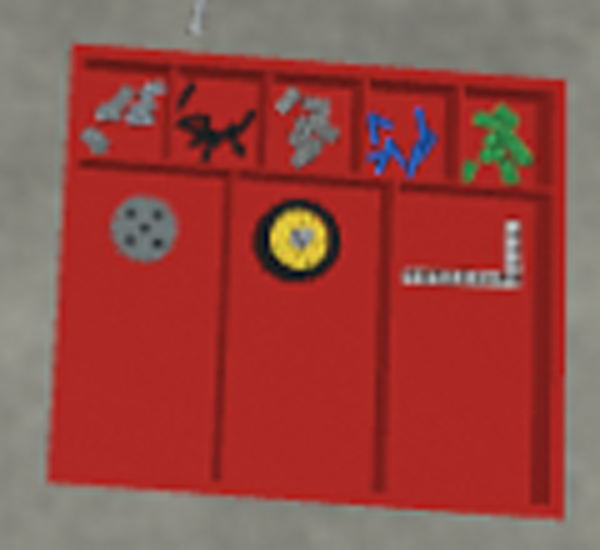

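```bash
python3 -m creep '[{"dp":[30,-30,0],"angular":[0,0,0],"fingers":85},{"dp":[57,-60,0],"angular":[0,0,0],"fingers":85},{"dp":[86,-90,0],"angular":[0,0,0],"fingers":85},{"dp":[114,-120,0],"angular":[0,0,0],"fingers":85},{"dp":[143,-150,0],"angular":[0,0,0],"fingers":85}]'; python3 -m creep '[{"dp":[28,-30,0],"angular":[0,0,0],"fingers":85},{"dp":[57,-60,0],"angular":[0,0,0],"fingers":85},{"dp":[86,-90,0],"angular":[0,0,0],"fingers":85},{"dp":[114,-120,0],"angular":[0,0,0],"fingers":85},{"dp":[143,-150,0],"angular":[0,0,0],"fingers":85}]'
```

```text
clock: 0.57
eef_pos: [315.8, -380.7, 231.0]
tcp_rot: [-3.141, 0.0, 0.397]
contact_force: [1.0, 0.2, 0.4]
opening: 0.996
clock: 0.98
eef_pos: [389.5, -187.0, 231.4]
tcp_rot: [3.141, -0.0, 0.397]
contact_force: [0.9, -1.5, -0.0]
opening: 0.996
```

```bash
python3 -m creep '[{"dp":[28,-30,0],"angular":[0,0,0],"fingers":85},{"dp":[57,-60,0],"angular":[0,0,0],"fingers":85},{"dp":[86,-90,0],"angular":[0,0,0],"fingers":85},{"dp":[114,-120,0],"angular":[0,0,0],"fingers":85},{"dp":[143,-150,0],"angular":[0,0,0],"fingers":85}]'; python3 -m creep '[{"dp":[28,-30,5],"angular":[0,0,0],"fingers":85},{"dp":[57,-60,10],"angular":[0,0,0],"fingers":85},{"dp":[86,-90,20],"angular":[0,0,0],"fingers":85},{"dp":[114,-120,25],"angular":[0,0,0],"fingers":85},{"dp":[143,-150,30],"angular":[0,0,0],"fingers":85}]';  python3 -m creep '[{"dp":[0,0,0],"angular":[0,0,0],"fingers":85},{"dp":[0,0,0],"angular":[0,0,0],"fingers":85}]'
python3 - <<'E'
from h import *
s=r.sense(); im=optics.grab_frame("wrist"); cv2.imwrite("pics/w1.png",im)
print(s["eef_pos"],s["tcp_rot"],s["qpos"],s["contact_force"])
np.save("s1.npy",s,allow_pickle=True)
E
```

```text
clock: 1.4
eef_pos: [463.3, 6.8, 231.4]
tcp_rot: [3.141, -0.0, 0.398]
contact_force: [0.8, -0.4, 0.4]
opening: 0.996
clock: 1.82
eef_pos: [536.3, 199.0, 200.8]
tcp_rot: [3.142, 0.001, 0.398]
contact_force: [0.9, -0.7, 0.6]
opening: 0.995
clock: 1.98
eef_pos: [536.3, 198.7, 200.5]
tcp_rot: [-3.142, 0.001, 0.401]
contact_force: [-0.0, -0.7, -0.8]
opening: 0.997
[536.33920664 198.74653461 200.53730879] [-3.14150806e+00  1.24595403e-03  4.00907383e-01] [3.52236724e-01 3.03759048e-01 1.77826196e+00 2.73611163e-05
 1.06082024e+00 1.52211235e+00] [-0.03397723 -0.69174319 -0.77945866]
```

View pics/w1.png

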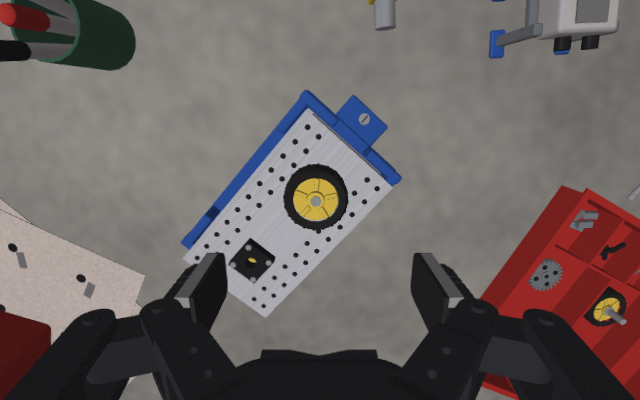

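Hub centre at about (316,200), empty bearing at (252,261). The fingers clear the wheel on both sides. I'll fit it exactly, move down part of the way, and take a second view.

```bash
cat >> h.py <<'E'
def hub(im,box):
    x0,y0,x1,y1=box; c=cv2.cvtColor(im[y0:y1,x0:x1],cv2.COLOR_BGR2HSV)
    m=cv2.inRange(c,(18,100,80),(36,255,255)); m=cv2.morphologyEx(m,cv2.MORPH_CLOSE,np.ones((5,5)))
    k=max(cv2.findContours(m,cv2.RETR_EXTERNAL,cv2.CHAIN_APPROX_NONE)[0],key=cv2.contourArea)
    e=cv2.fitEllipse(cv2.convexHull(k)); return (e[0][0]+x0,e[0][1]+y0),e[1]
E
python3 -m creep '[{"dp":[0,0,20],"angular":[0,0,0],"fingers":85},{"dp":[0,0,40],"angular":[0,0,0],"fingers":85},{"dp":[0,0,50],"angular":[0,0,0],"fingers":85},{"dp":[0,0,50],"angular":[0,0,0],"fingers":85},{"dp":[0,0,50],"angular":[0,0,0],"fingers":85}]'
python3 - <<'E'
from h import *
s1=np.load("s1.npy",allow_pickle=True).item(); a=cam("wrist",s1)
s=r.sense(); im=optics.grab_frame("wrist"); cv2.imwrite("pics/w2.png",im); b=cam("wrist",s)
np.save("s2.npy",s,allow_pickle=True)
print(s["eef_pos"],s["tcp_rot"],s["contact_force"])
h1=hub(cv2.imread("pics/w1.png"),(270,150,360,245));h2=hub(im,(230,80,420,260));ht=hub(cv2.imread("pics/top0.png"),(262,218,290,246));hs=hub(cv2.imread("pics/side0.png"),(275,155,305,180))
print(h1,h2,ht,hs)
T,S=cam("top"),cam("side")
print(tri([(a,h1[0]),(b,h2[0])]),tri([(T,ht[0]),(S,hs[0])]),tri([(a,h1[0]),(b,h2[0]),(T,ht[0]),(S,hs[0])]))
for c,h in ((a,h1),(b,h2),(T,ht),(S,hs)): print(onz(c,h[0],108))
E
```

```text
clock: 2.45
eef_pos: [536.1, 196.0, 151.6]
tcp_rot: [3.142, 0.001, 0.397]
contact_force: [-0.8, 0.4, -0.4]
opening: 0.996
[536.09993404 195.96913315 151.59398031] [3.14158289e+00 9.47152386e-04 3.96700254e-01] [-0.78066203  0.36670028 -0.44336173]
((315.4040222167969, 198.6294937133789), (41.98386764526367, 45.3016357421875)) ((310.64930725097656, 219.59242248535156), (50.78998565673828, 55.33890151977539)) ((274.7665901184082, 231.2106466293335), (12.623991012573242, 13.431465148925781)) ((288.7322120666504, 165.47892665863037), (8.984514236450195, 14.185011863708496))
(array([535.02765344, 200.06575443, 104.2726567 ]), [np.float64(0.03500362401483477), np.float64(0.03500362401483469)]) (array([537.30203404, 202.3781739 , 106.48852074]), [np.float64(2.164292361000676), np.float64(2.1642923610008755)]) (array([536.72304255, 200.95772535, 108.22406973]), [np.float64(0.7028102562176023), np.float64(0.4342020801038941), np.float64(2.769881143591337), np.float64(1.9547600030784804)])
[536.11308129 200.44502717 108.        ]
[536.37941732 200.55974331 108.        ]
[539.2715585  202.24270877 108.        ]
[534.90021983 199.73129982 108.        ]
```

View pics/w2.png

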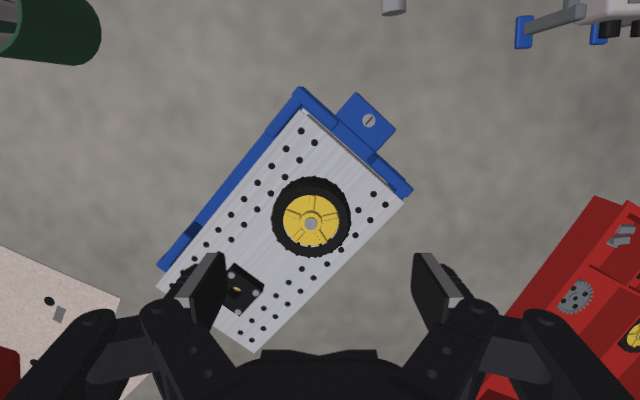

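```bash
python3 -m creep '[{"dp":[2,-4,10],"angular":[0,0,0],"fingers":85},{"dp":[2,-4,15],"angular":[0,0,0],"fingers":85},{"dp":[2,-4,20],"angular":[0,0,0],"fingers":85},{"dp":[2,-4,20],"angular":[0,0,0],"fingers":85},{"dp":[2,-4,20],"angular":[0,0,0],"fingers":85}]'
python3 - <<'E'
from h import *
s=r.sense();print(s["eef_pos"],s["tcp_rot"],s["qpos"],s["contact_force"]); im=optics.grab_frame("wrist"); cv2.imwrite("pics/w3.png",im); b=cam("wrist",s)
h=hub(im,(230,80,420,280)); print(h); P=onz(b,h[0],106); print(P)
M=R.from_euler('xyz',s["tcp_rot"]).as_matrix(); print((P-s["eef_pos"])@M)
s=r.sense();print(s["eef_pos"],s["tcp_rot"])
E
```

```text
clock: 2.92
eef_pos: [536.4, 201.3, 131.1]
tcp_rot: [3.142, 0.001, 0.398]
contact_force: [0.7, 0.1, 1.0]
opening: 0.996
[536.40602063 201.30021486 131.09753544] [3.14159011e+00 8.00335842e-04 3.97978439e-01] [ 3.56415779e-01  3.88707368e-01  1.83266890e+00 -4.49607758e-05
  9.21015926e-01  1.52926088e+00] [0.72541154 0.0861095  0.99918491]
((318.37085723876953, 236.40292358398438), (55.18220138549805, 60.87582778930664))
[535.65644152 200.25872339 106.        ]
[-1.07454578  0.66952764 25.09840518]
[536.59756788 201.36333972 131.39259049] [3.14159003e+00 3.11668327e-04 3.97961910e-01]
```

View pics/w3.png

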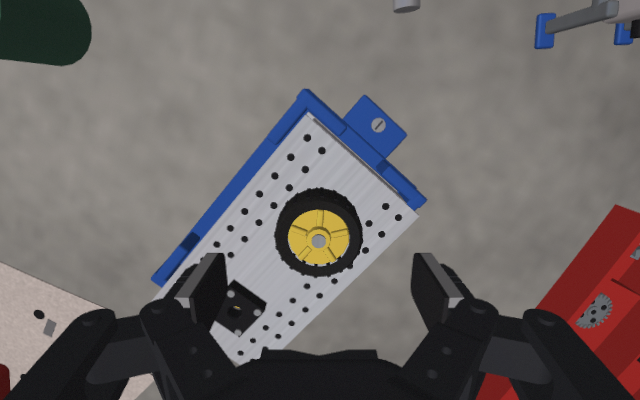

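```bash
python3 -m creep '[{"dp":[-0.6,0.6,15],"angular":[0,0,0],"fingers":85},{"dp":[-0.6,0.6,35],"angular":[0,0,0],"fingers":85},{"dp":[-0.6,0.6,52],"angular":[0,0,0],"fingers":85},{"dp":[-0.6,0.6,52],"angular":[0,0,0],"fingers":85},{"dp":[-0.6,0.6,52],"angular":[0,0,0],"fingers":85}]' 60
python3 - <<'E'
from h import *
s=r.sense();print(s["eef_pos"],s["contact_force"],s["wrist_torque"]); im=optics.grab_frame("wrist"); cv2.imwrite("pics/w4.png",im); cv2.imwrite("pics/s4.png",optics.grab_frame("side"))
s=r.sense();print(s["eef_pos"],s["contact_force"],s["wrist_torque"])
E
```

```text
clock: 3.38
eef_pos: [535.9, 200.4, 79.2]
tcp_rot: [-3.141, 0.002, 0.398]
contact_force: [0.1, 0.2, -0.1]
opening: 0.997
[535.92266483 200.40638373  79.20252976] [ 0.08106671  0.16177073 -0.11377286] [ 0.01997656 -0.02325343 -0.01476582]
[537.06040897 200.80986241  80.51114663] [-0.26056436 -0.53671864 -0.42568284] [0.00892576 0.03571094 0.01084997]
```

View pics/w4.png

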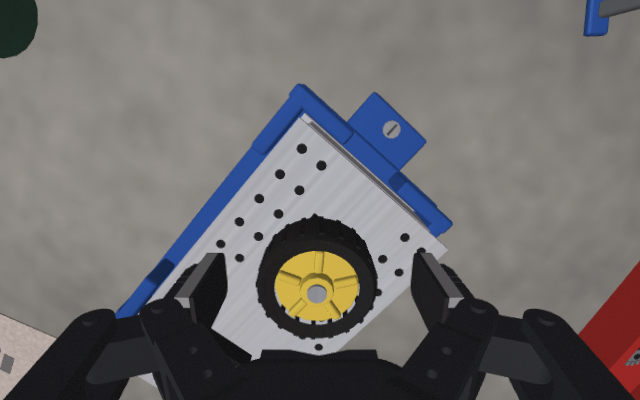

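Run:
```python
from h import *
s=r.sense(); b=cam("wrist",s); h=hub(cv2.imread("pics/w4.png"),(230,200,420,345)); print(h)
M=R.from_euler('xyz',s["tcp_rot"]).as_matrix()
for z in (100,104,108):
    print(z,(onz(b,h[0],z)-s["eef_pos"])@M)
print(r.pinch_z)
```

```text
((316.5356216430664, 285.6050491333008), (71.1375961303711, 83.72496795654297))
100 [ -4.83140207  -0.11739265 -19.49520706]
104 [ -2.29164876  -0.0848532  -23.4918805 ]
108 [  0.24810454  -0.05231375 -27.48855394]
18.700000000000003
```

The wheel is centred between the pads, with the hub at about (317,286). Closing the fingers now.

```bash
python3 -m creep '[{"dp":[0,0,0],"angular":[0,0,0],"fingers":40},{"dp":[0,0,0],"angular":[0,0,0],"fingers":40},{"dp":[0,0,0],"angular":[0,0,0],"fingers":40},{"dp":[0,0,0],"angular":[0,0,0],"fingers":40},{"dp":[0,0,0],"angular":[0,0,0],"fingers":40}]' 60
python3 -m creep '[{"dp":[0,0,0],"angular":[0,0,0],"fingers":40},{"dp":[0,0,0],"angular":[0,0,0],"fingers":40},{"dp":[0,0,0],"angular":[0,0,0],"fingers":40}]' 60
python3 - <<'E'
from h import *
s=r.sense();print(s["eef_pos"],s["tcp_rot"],s["contact_force"],s["wrist_torque"])
cv2.imwrite("pics/w5.png",optics.grab_frame("wrist"))
s=r.sense();print(s["eef_pos"],s["contact_force"],s["wrist_torque"])
E
```

```text
clock: 3.9
eef_pos: [536.6, 201.0, 79.7]
tcp_rot: [-3.141, -0.001, 0.398]
contact_force: [0.4, 3.8, -1.8]
opening: 0.568
clock: 4.15
eef_pos: [536.6, 200.9, 79.7]
tcp_rot: [-3.141, -0.001, 0.398]
contact_force: [1.1, 4.3, -0.8]
opening: 0.568
[536.61895422 200.91324664  79.6562236 ] [-3.14125962e+00 -7.51320764e-04  3.97693150e-01] [ 1.14351215  4.30112976 -0.78614552] [ 0.78541804 -0.03157981  0.04511914]
[536.61089512 200.88166574  79.63637012] [ 0.41749943  4.49273015 -0.92510913] [0.75670814 0.01248315 0.01254354]
```

View pics/w5.png

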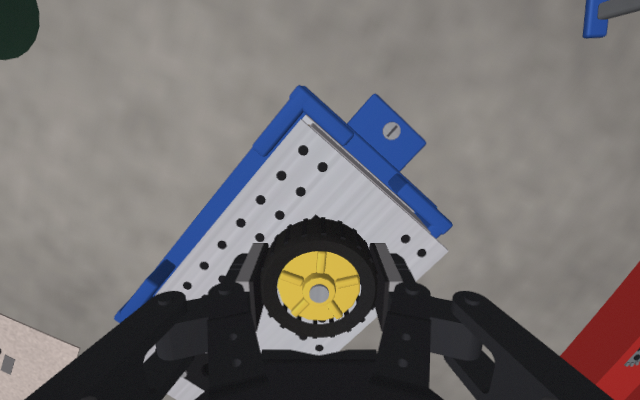

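```bash
python3 -m creep '[{"dp":[0,-0.6,-0.5],"angular":[0,0,0],"fingers":40},{"dp":[0,-0.6,-1],"angular":[0,0,0],"fingers":40},{"dp":[0,-0.6,-1],"angular":[0,0,0],"fingers":40}]' 60
python3 - <<'E'
from h import *
s=r.sense();print(s["eef_pos"],s["tcp_rot"],s["contact_force"],s["wrist_torque"])
E
```

```text
clock: 4.45
eef_pos: [535.8, 200.5, 79.9]
tcp_rot: [3.141, 0.001, 0.398]
contact_force: [2.6, -0.3, -7.7]
opening: 0.564
[535.75467462 200.53974492  79.93784957] [3.14104830e+00 1.15824758e-03 3.98019027e-01] [ 2.63335932 -0.29552999 -7.74632766] [ 0.01733488 -0.46417102  0.01287917]
```

```bash
cat > f.py <<'E'
from h import *
s=r.sense();M=R.from_euler('xyz',s["tcp_rot"]).as_matrix()
print("F world",s["contact_force"].round(1),"tool",(s["contact_force"]@M).round(1),"T",s["wrist_torque"].round(2),"z",s["eef_pos"].round(2),"q6",round(s["qpos"][5],2),"clk",round(s["clock"],2))
E
python3 -m creep '[{"dp":[0.3,0,0],"angular":[0,0,-0.12],"fingers":40},{"dp":[0.3,0,-0.1],"angular":[0,0,-0.24],"fingers":40},{"dp":[0.3,0,-0.2],"angular":[0,0,-0.36],"fingers":40}]' 60; python3 f.py
```

```text
clock: 4.7
eef_pos: [535.6, 200.9, 80.1]
tcp_rot: [-3.141, 0.002, 0.763]
contact_force: [1.6, 1.7, -6.2]
opening: 0.567
F world [ 1.6  1.7 -6.2] tool [ 2.4 -0.1  6.2] T [ 0.3  -0.2  -0.06] z [535.57 200.9   80.11] q6 1.16 clk 4.7
```

```bash
python3 -m creep '[{"dp":[0.2,0,-0.1],"angular":[0,0,-0.125],"fingers":40},{"dp":[0.2,0,-0.2],"angular":[0,0,-0.25],"fingers":40},{"dp":[0.2,0,-0.3],"angular":[0,0,-0.375],"fingers":40},{"dp":[0.2,0,-0.4],"angular":[0,0,-0.5],"fingers":40},{"dp":[0.2,0,-0.5],"angular":[0,0,-0.62],"fingers":40}]' 60; python3 f.py
```

```text
clock: 5.12
eef_pos: [535.4, 201.0, 80.6]
tcp_rot: [-3.139, 0.001, 1.384]
contact_force: [-1.6, 1.9, -6.5]
opening: 0.567
F world [-1.6  1.9 -6.5] tool [ 1.6 -1.9  6.6] T [ 0.39  0.18 -0.12] z [535.4  201.02  80.58] q6 0.54 clk 5.12
```

```bash
python3 -m creep '[{"dp":[0.2,-0.2,-0.1],"angular":[0,0,-0.125],"fingers":40},{"dp":[0.2,-0.2,-0.2],"angular":[0,0,-0.25],"fingers":40},{"dp":[0.2,-0.2,-0.3],"angular":[0,0,-0.375],"fingers":40},{"dp":[0.2,-0.2,-0.4],"angular":[0,0,-0.5],"fingers":40},{"dp":[0.2,-0.2,-0.5],"angular":[0,0,-0.62],"fingers":40}]' 60; python3 f.py;  python3 -m creep '[{"dp":[0.1,-0.1,-0.1],"angular":[0,0,-0.125],"fingers":40},{"dp":[0.1,-0.1,-0.2],"angular":[0,0,-0.25],"fingers":40},{"dp":[0.1,-0.1,-0.3],"angular":[0,0,-0.375],"fingers":40},{"dp":[0.1,-0.1,-0.4],"angular":[0,0,-0.5],"fingers":40},{"dp":[0.1,-0.1,-0.5],"angular":[0,0,-0.62],"fingers":40}]' 60; python3 f.py
```

```text
clock: 5.53
eef_pos: [535.1, 201.2, 81.1]
tcp_rot: [-3.139, -0.0, 2.004]
contact_force: [-0.2, 2.5, -6.5]
opening: 0.57
F world [-0.2  2.5 -6.5] tool [2.4 0.9 6.5] T [ 0.42  0.04 -0.14] z [535.1  201.21  81.05] q6 -0.08 clk 5.53
clock: 5.95
eef_pos: [534.8, 201.2, 81.5]
tcp_rot: [-3.139, -0.002, 2.624]
contact_force: [-1.7, 2.4, -6.3]
opening: 0.568
F world [-1.7  2.4 -6.3] tool [2.6 1.2 6.3] T [ 0.39  0.17 -0.09] z [534.82 201.15  81.5 ] q6 -0.7 clk 5.95
```

```bash
python3 -m creep '[{"dp":[0.3,0.1,-0.1],"angular":[0,0,-0.125],"fingers":40},{"dp":[0.3,0.1,-0.2],"angular":[0,0,-0.25],"fingers":40},{"dp":[0.3,0.1,-0.3],"angular":[0,0,-0.375],"fingers":40},{"dp":[0.3,0.1,-0.45],"angular":[0,0,-0.5],"fingers":40},{"dp":[0.3,0.1,-0.55],"angular":[0,0,-0.62],"fingers":40}]' 60; python3 f.py;  python3 -m creep '[{"dp":[0.1,0.1,-0.1],"angular":[0,0,-0.125],"fingers":40},{"dp":[0.1,0.1,-0.2],"angular":[0,0,-0.25],"fingers":40},{"dp":[0.1,0.1,-0.3],"angular":[0,0,-0.375],"fingers":40},{"dp":[0.1,0.1,-0.45],"angular":[0,0,-0.5],"fingers":40},{"dp":[0.1,0.1,-0.55],"angular":[0,0,-0.62],"fingers":40}]' 60; python3 f.py
python3 - <<'E'
from h import *
cv2.imwrite("pics/w6.png",optics.grab_frame("wrist"));cv2.imwrite("pics/s6.png",optics.grab_frame("side")[120:230,190:350].repeat(4,0).repeat(4,1))
E
```

```text
clock: 6.37
eef_pos: [534.6, 201.1, 81.9]
tcp_rot: [-3.14, -0.003, -3.039]
contact_force: [-0.8, 0.6, -6.4]
opening: 0.566
F world [-0.8  0.6 -6.4] tool [0.7 0.7 6.4] T [ 0.07  0.1  -0.15] z [534.57 201.05  81.95] q6 -1.32 clk 6.37
clock: 6.78
eef_pos: [534.6, 200.9, 82.5]
tcp_rot: [3.141, -0.003, -2.419]
contact_force: [-0.1, -0.6, -6.4]
opening: 0.566
F world [-0.1 -0.6 -6.4] tool [ 0.4 -0.4  6.4] T [-0.14 -0.   -0.11] z [534.62 200.93  82.51] q6 -1.94 clk 6.78
```

View pics/w6.png

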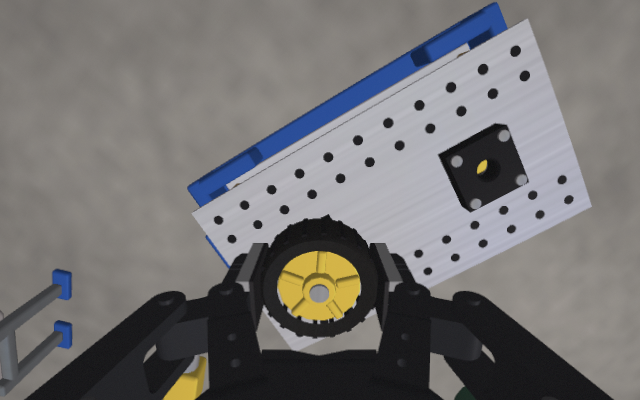

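View pics/s6.png

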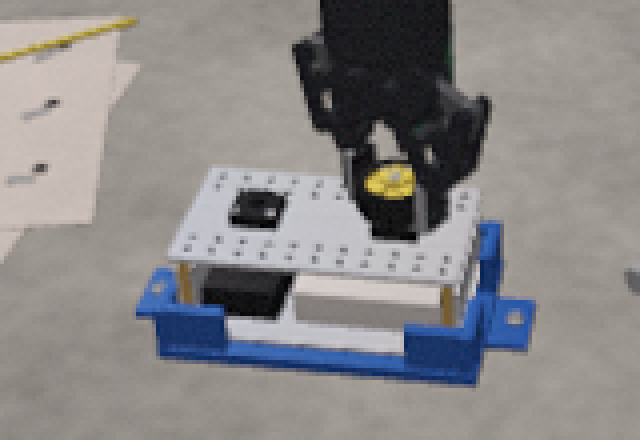

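The spokes keep their angle to the fingers, so the wheel is turning with the gripper. The rover sits flat and has risen none. I'll keep twisting.

```bash
python3 -m creep '[{"dp":[0,0,-0.15],"angular":[0,0,-0.125],"fingers":40},{"dp":[0,0,-0.25],"angular":[0,0,-0.25],"fingers":40},{"dp":[0,0,-0.35],"angular":[0,0,-0.375],"fingers":40},{"dp":[0,0,-0.45],"angular":[0,0,-0.5],"fingers":40},{"dp":[0,0,-0.55],"angular":[0,0,-0.62],"fingers":40}]' 60; python3 f.py;  python3 -m creep '[{"dp":[0,0,-0.1],"angular":[0,0,-0.125],"fingers":40},{"dp":[0,0,-0.2],"angular":[0,0,-0.25],"fingers":40},{"dp":[0,0,-0.3],"angular":[0,0,-0.12],"fingers":40},{"dp":[0,0,-0.4],"angular":[0,0,0],"fingers":40},{"dp":[0,0,-0.5],"angular":[0,0,0.12],"fingers":40}]' 60; python3 f.py
```

```text
clock: 7.3
eef_pos: [535.0, 201.4, 83.2]
tcp_rot: [3.14, -0.001, -1.804]
contact_force: [0.5, -0.6, -8.4]
opening: 0.568
F world [ 0.5 -0.6 -8.4] tool [ 0.5 -0.6  8.4] T [-0.21  0.01 -0.08] z [534.96 201.37  83.18] q6 -2.55 clk 7.3
clock: 7.72
eef_pos: [534.9, 201.4, 83.8]
tcp_rot: [3.14, -0.002, -1.936]
contact_force: [-0.7, 0.4, -5.8]
opening: 0.565
F world [-0.7  0.4 -5.8] tool [-0.2  0.8  5.8] T [0.07 0.23 0.07] z [534.91 201.36  83.77] q6 -2.42 clk 7.72
```

```bash
python3 -m creep '[{"dp":[0,0,-0.1],"angular":[0,0,0.125],"fingers":40},{"dp":[0,0,-0.2],"angular":[0,0,0.25],"fingers":40},{"dp":[0,0,-0.3],"angular":[0,0,0.375],"fingers":40},{"dp":[0,0,-0.4],"angular":[0,0,0.5],"fingers":40},{"dp":[0,0,-0.5],"angular":[0,0,0.62],"fingers":40}]' 60; python3 f.py
```

```text
clock: 8.13
eef_pos: [534.8, 201.6, 84.3]
tcp_rot: [3.141, -0.002, -2.556]
contact_force: [-0.4, 1.9, -6.2]
opening: 0.567
F world [-0.4  1.9 -6.2] tool [-0.8  1.8  6.2] T [0.41 0.37 0.06] z [534.77 201.62  84.28] q6 -1.8 clk 8.13
```

```bash
python3 -m creep '[{"dp":[-0.1,0.2,-0.1],"angular":[0,0,0.125],"fingers":40},{"dp":[-0.1,0.2,-0.2],"angular":[0,0,0.25],"fingers":40},{"dp":[-0.1,0.2,-0.3],"angular":[0,0,0.375],"fingers":40},{"dp":[-0.1,0.2,-0.45],"angular":[0,0,0.5],"fingers":40},{"dp":[-0.1,0.2,-0.6],"angular":[0,0,0.62],"fingers":40}]' 60; python3 f.py; python3 -m creep '[{"dp":[0,0,-0.1],"angular":[0,0,0.125],"fingers":40},{"dp":[0,0,-0.2],"angular":[0,0,0.25],"fingers":40},{"dp":[0,0,-0.3],"angular":[0,0,0.375],"fingers":40},{"dp":[0,0,-0.4],"angular":[0,0,0.5],"fingers":40},{"dp":[0,0,-0.5],"angular":[0,0,0.62],"fingers":40}]' 60; python3 f.py
```

```text
clock: 8.55
eef_pos: [534.8, 201.9, 84.9]
tcp_rot: [-3.141, -0.002, 3.107]
contact_force: [-0.4, 2.4, -8.3]
opening: 0.566
F world [-0.4  2.4 -8.3] tool [0.4 2.4 8.3] T [0.44 0.09 0.09] z [534.83 201.89  84.86] q6 -1.18 clk 8.55
clock: 8.97
eef_pos: [535.1, 202.1, 85.5]
tcp_rot: [-3.14, -0.001, 2.487]
contact_force: [0.4, 1.4, -8.0]
opening: 0.567
F world [ 0.4  1.4 -8. ] tool [0.6 1.4 8. ] T [0.39 0.   0.1 ] z [535.11 202.08  85.48] q6 -0.56 clk 8.97
```

```bash
python3 -m creep '[{"dp":[0,0.1,-0.1],"angular":[0,0,0.125],"fingers":40},{"dp":[0,0.1,-0.2],"angular":[0,0,0.25],"fingers":40},{"dp":[0,0.1,-0.3],"angular":[0,0,0.375],"fingers":40},{"dp":[0,0.1,-0.4],"angular":[0,0,0.5],"fingers":40},{"dp":[0,0.1,-0.5],"angular":[0,0,0.62],"fingers":40}]' 60; python3 f.py; python3 -m creep '[{"dp":[0,0,-0.1],"angular":[0,0,0.125],"fingers":40},{"dp":[0,0,-0.2],"angular":[0,0,0.25],"fingers":40},{"dp":[0,0,-0.3],"angular":[0,0,0.375],"fingers":40},{"dp":[0,0,-0.4],"angular":[0,0,0.5],"fingers":40},{"dp":[0,0,-0.5],"angular":[0,0,0.62],"fingers":40}]' 60; python3 f.py
```

```text
clock: 9.38
eef_pos: [535.4, 202.1, 86.1]
tcp_rot: [-3.14, 0.0, 1.867]
contact_force: [0.2, 1.2, -7.3]
opening: 0.563
F world [ 0.2  1.2 -7.3] tool [1.1 0.5 7.3] T [ 0.2  -0.11  0.01] z [535.41 202.1   86.05] q6 0.06 clk 9.38
clock: 9.8
eef_pos: [535.7, 202.0, 86.7]
tcp_rot: [-3.141, 0.001, 1.247]
contact_force: [1.7, -0.6, -6.7]
opening: 0.566
F world [ 1.7 -0.6 -6.7] tool [0.  1.8 6.7] T [ 0.01 -0.24  0.07] z [535.74 202.03  86.68] q6 0.68 clk 9.8
```

```bash
python3 -m creep '[{"dp":[0,0,-0.1],"angular":[0,0,0.125],"fingers":40},{"dp":[0,0,-0.2],"angular":[0,0,0.25],"fingers":40},{"dp":[0,0,-0.3],"angular":[0,0,0.375],"fingers":40},{"dp":[0,0,-0.4],"angular":[0,0,0.5],"fingers":40},{"dp":[0,0,-0.5],"angular":[0,0,0.62],"fingers":40}]' 60; python3 f.py
```

```text
clock: 10.22
eef_pos: [535.9, 201.8, 87.3]
tcp_rot: [3.141, 0.001, 0.627]
contact_force: [2.6, -2.1, -5.4]
opening: 0.565
F world [ 2.6 -2.1 -5.4] tool [0.9 3.2 5.4] T [-0.5  -0.4   0.02] z [535.88 201.77  87.26] q6 1.3 clk 10.22
```

```bash
python3 -m creep '[{"dp":[0.1,0.3,-0.2],"angular":[0,0,0.125],"fingers":40},{"dp":[0.1,0.3,-0.3],"angular":[0,0,0.25],"fingers":40},{"dp":[0.1,0.3,-0.45],"angular":[0,0,0.375],"fingers":40},{"dp":[0.1,0.3,-0.6],"angular":[0,0,0.5],"fingers":40},{"dp":[0.1,0.3,-0.7],"angular":[0,0,0.62],"fingers":40}]' 60; python3 f.py; python3 -m creep '[{"dp":[0,0,-0.1],"angular":[0,0,0.125],"fingers":40},{"dp":[0,0,-0.2],"angular":[0,0,0.25],"fingers":40},{"dp":[0,0,-0.3],"angular":[0,0,0.375],"fingers":40},{"dp":[0,0,-0.4],"angular":[0,0,0.5],"fingers":40},{"dp":[0,0,-0.5],"angular":[0,0,0.62],"fingers":40}]' 60; python3 f.py
```

```text
clock: 10.63
eef_pos: [535.9, 201.5, 87.9]
tcp_rot: [3.141, 0.001, 0.007]
contact_force: [0.8, -2.6, -4.5]
opening: 0.565
F world [ 0.8 -2.6 -4.5] tool [0.7 2.6 4.5] T [-0.55 -0.18  0.05] z [535.86 201.45  87.88] q6 1.92 clk 10.63
clock: 11.05
eef_pos: [535.6, 201.3, 88.4]
tcp_rot: [3.14, 0.0, -0.613]
contact_force: [0.2, -2.6, -3.9]
opening: 0.566
F world [ 0.2 -2.6 -3.9] tool [1.7 2.  3.9] T [-0.49 -0.07  0.05] z [535.63 201.29  88.41] q6 2.54 clk 11.05
```

```bash
python3 -m creep '[{"dp":[0.1,0.2,-0.4],"angular":[0,0,0.125],"fingers":40},{"dp":[0.1,0.2,-0.55],"angular":[0,0,0.25],"fingers":40},{"dp":[0.1,0.2,-0.7],"angular":[0,0,0.12],"fingers":40},{"dp":[0.1,0.2,-0.8],"angular":[0,0,0],"fingers":40},{"dp":[0.1,0.2,-0.9],"angular":[0,0,-0.12],"fingers":40}]' 60; python3 f.py; python3 -m creep '[{"dp":[0,0,-0.1],"angular":[0,0,-0.125],"fingers":40},{"dp":[0,0,-0.2],"angular":[0,0,-0.25],"fingers":40},{"dp":[0,0,-0.3],"angular":[0,0,-0.375],"fingers":40},{"dp":[0,0,-0.4],"angular":[0,0,-0.5],"fingers":40},{"dp":[0,0,-0.5],"angular":[0,0,-0.62],"fingers":40}]' 60; python3 f.py
```

```text
clock: 11.47
eef_pos: [535.8, 201.3, 89.3]
tcp_rot: [3.14, 0.0, -0.481]
contact_force: [1.7, -1.1, -5.8]
opening: 0.566
F world [ 1.7 -1.1 -5.8] tool [2.  0.2 5.8] T [-0.18 -0.19 -0.02] z [535.77 201.33  89.26] q6 2.41 clk 11.47
clock: 11.88
eef_pos: [536.0, 201.5, 89.9]
tcp_rot: [3.141, 0.001, 0.139]
contact_force: [1.3, -0.7, -4.8]
opening: 0.57
F world [ 1.3 -0.7 -4.8] tool [1.2 0.8 4.8] T [-0.11 -0.1  -0.05] z [535.98 201.51  89.93] q6 1.79 clk 11.88
```

```bash
python3 -m creep '[{"dp":[0.1,0.1,-0.3],"angular":[0,0,-0.125],"fingers":40},{"dp":[0.1,0.1,-0.45],"angular":[0,0,-0.25],"fingers":40},{"dp":[0.1,0.1,-0.6],"angular":[0,0,-0.375],"fingers":40},{"dp":[0.1,0.1,-0.75],"angular":[0,0,-0.5],"fingers":40},{"dp":[0.1,0.1,-0.85],"angular":[0,0,-0.62],"fingers":40}]' 60; python3 f.py; python3 -m creep '[{"dp":[0,0,-0.15],"angular":[0,0,-0.125],"fingers":40},{"dp":[0,0,-0.25],"angular":[0,0,-0.25],"fingers":40},{"dp":[0,0,-0.4],"angular":[0,0,-0.375],"fingers":40},{"dp":[0,0,-0.5],"angular":[0,0,-0.5],"fingers":40},{"dp":[0,0,-0.6],"angular":[0,0,-0.62],"fingers":40}]' 60; python3 f.py
```

```text
clock: 12.3
eef_pos: [536.2, 201.8, 91.2]
tcp_rot: [-3.141, 0.0, 0.759]
contact_force: [-0.7, 0.8, 0.9]
opening: 0.568
F world [-0.7  0.8  0.9] tool [ 0.  -1.  -0.9] T [ 0.07  0.14 -0.03] z [536.23 201.77  91.25] q6 1.17 clk 12.3
clock: 12.72
eef_pos: [536.2, 201.8, 91.9]
tcp_rot: [-3.141, -0.0, 1.379]
contact_force: [-0.5, 0.6, 0.1]
opening: 0.566
F world [-0.5  0.6  0.1] tool [ 0.5 -0.6 -0.1] T [0.08 0.13 0.01] z [536.23 201.8   91.93] q6 0.55 clk 12.72
```

The pull has dropped to nearly zero after about 12 mm of rise, so the axle is free. I'll lift straight up slowly and watch the force.

```bash
python3 -m creep '[{"dp":[0,0,-0.6],"angular":[0,0,-0.05],"fingers":40},{"dp":[0,0,-1.2],"angular":[0,0,-0.1],"fingers":40},{"dp":[0,0,-1.8],"angular":[0,0,-0.15],"fingers":40},{"dp":[0,0,-2.4],"angular":[0,0,-0.2],"fingers":40},{"dp":[0,0,-3],"angular":[0,0,-0.25],"fingers":40}]' 60; python3 f.py
```

```text
clock: 13.13
eef_pos: [536.4, 201.8, 94.9]
tcp_rot: [3.141, -0.0, 1.625]
contact_force: [0.4, -0.4, -0.9]
opening: 0.569
F world [ 0.4 -0.4 -0.9] tool [-0.4  0.4  0.9] T [ 0.04 -0.05  0.03] z [536.38 201.76  94.9 ] q6 0.3 clk 13.13
```

```bash
python3 -m creep '[{"dp":[0,0,-2],"angular":[0,0,0],"fingers":40},{"dp":[0,0,-4],"angular":[0,0,0],"fingers":40},{"dp":[0,0,-6],"angular":[0,0,0],"fingers":40},{"dp":[0,0,-8],"angular":[0,0,0],"fingers":40},{"dp":[0,0,-10],"angular":[0,0,0],"fingers":40}]' 60; python3 f.py;python3 -m creep '[{"dp":[0,0,-4],"angular":[0,0,0],"fingers":40},{"dp":[0,0,-8],"angular":[0,0,0],"fingers":40},{"dp":[0,0,-14],"angular":[0,0,0],"fingers":40},{"dp":[0,0,-20],"angular":[0,0,0],"fingers":40},{"dp":[0,0,-26],"angular":[0,0,0],"fingers":40}]' 60; python3 f.py
python3 - <<'E'
from h import *
s=r.sense();np.save("s7.npy",s,allow_pickle=True)
cv2.imwrite("pics/s7.png",cv2.resize(optics.grab_frame("side")[100:240,190:350],None,fx=4,fy=4,interpolation=cv2.INTER_CUBIC))
cv2.imwrite("pics/w7.png",optics.grab_frame("wrist"))
E
```

```text
clock: 13.55
eef_pos: [536.4, 201.8, 104.8]
tcp_rot: [3.141, -0.0, 1.626]
contact_force: [0.0, 0.0, -1.1]
opening: 0.568
F world [ 0.   0.  -1.1] tool [0.  0.  1.1] T [ 0.02 -0.03  0.02] z [536.37 201.81 104.83] q6 0.3 clk 13.55
clock: 13.97
eef_pos: [536.4, 201.8, 131.2]
tcp_rot: [3.141, -0.0, 1.628]
contact_force: [-0.6, 0.0, -1.0]
opening: 0.566
F world [-0.6  0.  -1. ] tool [ 0.  -0.6  1. ] T [ 0.05 -0.01  0.  ] z [536.4  201.84 131.25] q6 0.3 clk 13.97
```

View pics/s7.png

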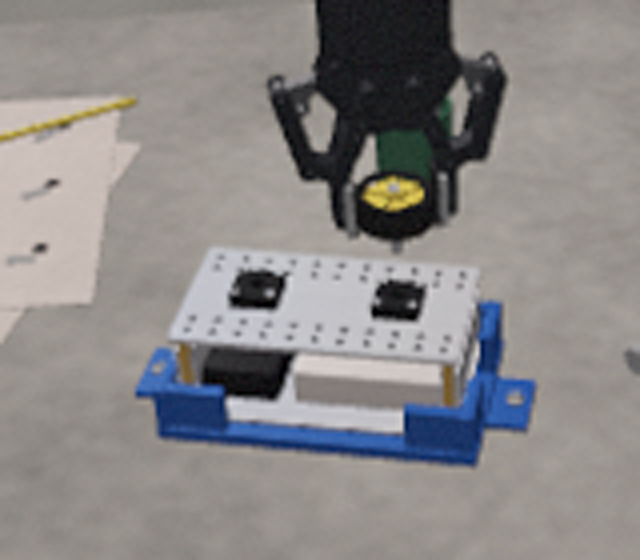

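View pics/w7.png

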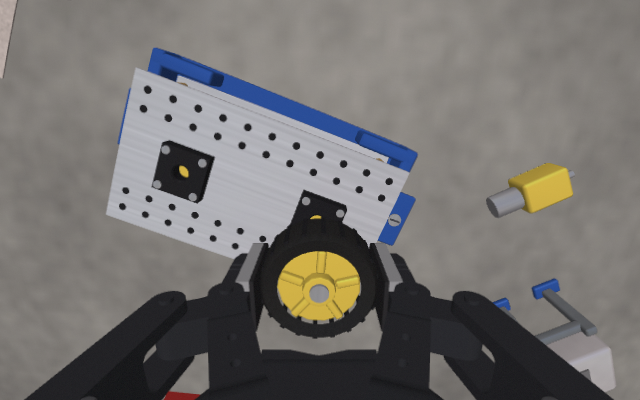

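Side and wrist views show the wheel hanging in the gripper with its stub clear and both bearings empty. The rover is flat. Next is the tray pose.

Run:
```python
from h import *
T,S=cam("top"),cam("side")
def t(x,y): return (350+x/5-.4,195+y/5-.4)
def sd(x,y): return (215+x/4-.4,250+y/4-.4)
for n,p,z in [("TL",(75,43),40),("TR",(565,80),40),("BR",(563,518),40),("BL",(48,482),40),("dLb",(215,480),37),("dLt",(230,175),37),("dRb",(379,490),37),("dRt",(388,180),37)]:
    print(n,onz(T,t(*p),z).round(1))
for n,p,z in [("TL",(545,20),40),("BL",(52,68),40),("dLb",(60,236),37),("dLt",(446,198),37),("dRb",(50,424),37),("dRt",(478,376),37),("TR",(692,580),40)]:
    print("side",n,onz(S,sd(*p),z).round(1))
hm=hub(cv2.imread("pics/top0.png"),(398,230,424,256)); hs=hub(cv2.imread("pics/side0.png"),(295,310,328,340)); print(tri([(T,hm[0]),(S,hs[0])]),onz(T,hm[0],25),onz(S,hs[0],25))
```

```text
TL [638.4 -58.3  40. ]
TR [ 619.9 -356.3   40. ]
BR [ 359.9 -341.7   40. ]
BL [377.8 -41.2  40. ]
dLb [ 380.1 -138.8   37. ]
dLt [ 559.6 -151.1   37. ]
dRb [ 375.2 -234.8   37. ]
dRt [ 557.8 -246.4   37. ]
side TL [632.1 -57.6  40. ]
side BL [374.  -43.1  40. ]
side dLb [ 375.8 -146.4   37. ]
side dLt [ 557.7 -159.1   37. ]
side dRb [ 369.8 -242.    37. ]
side dRt [ 552.8 -254.6   37. ]
side TR [ 616.3 -359.    40. ]
(array([ 521.64130536, -194.68860371,   20.75423933]), [np.float64(2.016152884919499), np.float64(2.01615288491943)]) [ 523.15633739 -193.81113402   25.        ] [ 519.18817185 -197.71673473   25.        ]
```

```bash
python3 -m creep '[{"dp":[-20,-7,-10],"angular":[0,0,0],"fingers":40},{"dp":[-50,-18,-20],"angular":[0,0,0],"fingers":40},{"dp":[-85,-30,-25],"angular":[0,0,0],"fingers":40},{"dp":[-120,-43,-30],"angular":[0,0,0],"fingers":40},{"dp":[-155,-55,-30],"angular":[0,0,0],"fingers":40}]' 60; python3 -m creep '[{"dp":[-36,-13,0],"angular":[0,0,0],"fingers":40},{"dp":[-72,-26,0],"angular":[0,0,0],"fingers":40},{"dp":[-108,-38,0],"angular":[0,0,0],"fingers":40},{"dp":[-140,-50,0],"angular":[0,0,0],"fingers":40},{"dp":[-165,-59,0],"angular":[0,0,0],"fingers":40}]' 60;  python3 -m creep '[{"dp":[-25,-8,0],"angular":[0,0,0.06],"fingers":40},{"dp":[-45,-15,0],"angular":[0,0,0.12],"fingers":40},{"dp":[-56,-19,0],"angular":[0,0,0.12],"fingers":40},{"dp":[-56,-19,0],"angular":[0,0,0.12],"fingers":40},{"dp":[-56,-19,0],"angular":[0,0,0.12],"fingers":40}]' 60; python3 f.py
python3 - <<'E'
from h import *
s=r.sense();np.save("s8.npy",s,allow_pickle=True);print(s["tcp_rot"])
cv2.imwrite("pics/w8.png",optics.grab_frame("wrist"));cv2.imwrite("pics/s8.png",optics.grab_frame("side"))
E
```

```text
clock: 14.48
eef_pos: [489.9, 42.7, 161.4]
tcp_rot: [3.14, 0.0, 1.629]
contact_force: [0.7, -0.7, -0.7]
opening: 0.566
clock: 14.9
eef_pos: [439.6, -126.3, 160.6]
tcp_rot: [3.142, 0.0, 1.627]
contact_force: [-0.4, -0.1, -0.3]
opening: 0.57
clock: 15.32
eef_pos: [424.8, -181.4, 160.5]
tcp_rot: [3.142, -0.0, 1.506]
contact_force: [-0.1, 0.3, -0.1]
opening: 0.562
F world [-0.1  0.3 -0.1] tool [ 0.3 -0.1  0.1] T [-0.   -0.02  0.02] z [ 424.76 -181.43  160.46] q6 -0.34 clk 15.32
[ 3.14158341e+00 -2.07731632e-04  1.50639350e+00]
```

View pics/w8.png

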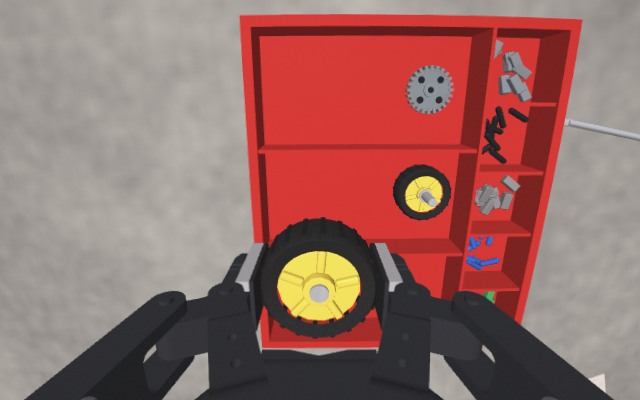

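View pics/s8.png

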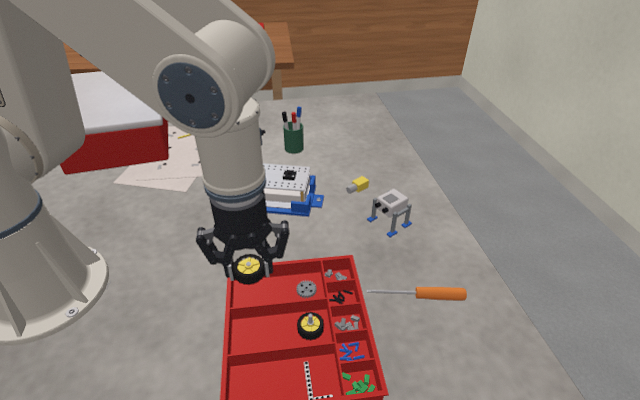

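The middle compartment is bounded by dividers at rows 149 and 245, with the mate at (423,192). I'll check these with the wrist calibration.

Run:
```python
from h import *
s=np.load("s8.npy",allow_pickle=True).item(); b=cam("wrist",s)
for n,p,z in [("d1 left",(264,148),37),("d1 right",(472,148),37),("d2 right",(462,240),37),("d2 a",(400,241),37),("endwall inner",(250,60),40),("innerright",(478,60),37),("mate",(424,190),25)]: print(n,onz(b,p,z).round(1))
```

```text
d1 left [ 380.8 -143.4   37. ]
d1 right [ 554.5 -154.4   37. ]
d2 right [ 551.5 -238.5   37. ]
d2 a [ 494.4 -235.5   37. ]
endwall inner [378.1 -75.   40. ]
innerright [555.  -85.3  37. ]
mate [ 518.7 -192.1   25. ]
```

```bash
python3 -m creep '[{"dp":[-1,4,10],"angular":[0,0.09,0],"fingers":40},{"dp":[-2.5,9,25],"angular":[0,0.18,0],"fingers":40},{"dp":[-2.5,9,45],"angular":[0,0.26,0],"fingers":40},{"dp":[-2.5,9,70],"angular":[0,0.26,0],"fingers":40},{"dp":[-2.5,9,90],"angular":[0,0.26,0],"fingers":40}]' 60; python3 -m creep '[{"dp":[0,0,0],"angular":[0,0,0],"fingers":40},{"dp":[0,0,0],"angular":[0,0,0],"fingers":40}]' 60; python3 f.py
python3 - <<'E'
from h import *
s=r.sense();np.save("s9.npy",s,allow_pickle=True);print(s["tcp_rot"])
cv2.imwrite("pics/s9.png",cv2.resize(optics.grab_frame("side")[180:400,180:400],None,fx=2.5,fy=2.5))
cv2.imwrite("pics/w9.png",optics.grab_frame("wrist"))
E
```

```text
clock: 15.83
eef_pos: [434.0, -184.3, 69.0]
tcp_rot: [-3.141, -0.261, 1.507]
contact_force: [-0.3, 0.2, -0.8]
opening: 0.568
clock: 16.0
eef_pos: [433.4, -183.1, 70.0]
tcp_rot: [-3.139, -0.261, 1.508]
contact_force: [1.2, -0.2, -0.0]
opening: 0.562
F world [ 1.2 -0.2 -0. ] tool [-0.1  1.2  0. ] T [-0.17 -0.03 -0.03] z [ 433.36 -183.1    69.99] q6 -0.72 clk 16.0
[-3.13922707 -0.26128222  1.50834531]
```

View pics/s9.png

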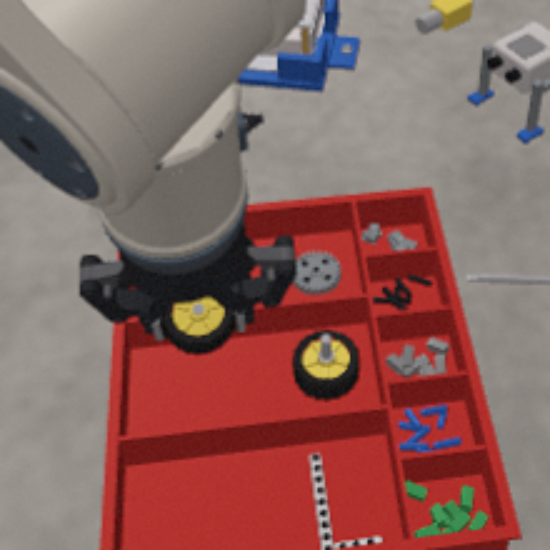

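View pics/w9.png

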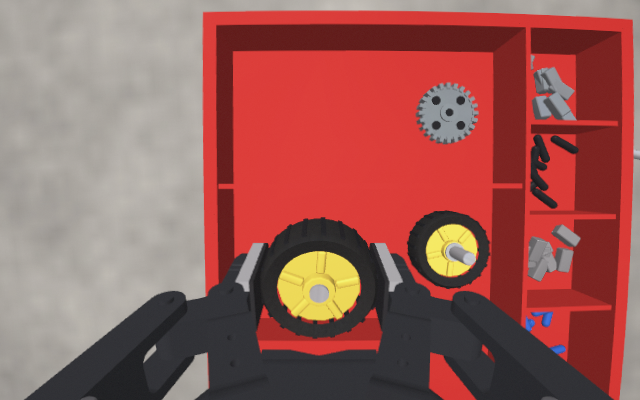

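```bash
python3 - <<'E'
from h import *
s=r.sense();M=R.from_euler('xyz',s["tcp_rot"]).as_matrix();print(M.round(3)); print("tip",s["eef_pos"]+M[:,2]*13.7)
b=cam("wrist",np.load("s9.npy",allow_pickle=True).item())
for n,p,z in [("d1 l",(225,186),37),("d1 r",(505,186),37),("mate right/left edge",(409,245),22)]: print(n,onz(b,p,z).round(1))
E
python3 -m creep '[{"dp":[-3,0,10],"angular":[0,0,0],"fingers":40},{"dp":[-6,0,21],"angular":[0,0,0],"fingers":40},{"dp":[-9,0,34],"angular":[0,0,0],"fingers":40},{"dp":[-10.5,0,39],"angular":[0,0,0],"fingers":40},{"dp":[-11,0,41],"angular":[0,0,0],"fingers":40}]' 60; python3 f.py
```

```text
[[ 0.059  0.998  0.017]
 [ 0.965 -0.062  0.256]
 [ 0.257  0.001 -0.967]]
tip [ 434.79124425 -180.39488559   58.23741893]
d1 l [ 378.9 -145.7   37. ]
d1 r [ 546.3 -156.2   37. ]
mate right/left edge [ 490.3 -190.9   22. ]
clock: 16.52
eef_pos: [433.2, -183.9, 27.0]
tcp_rot: [-3.14, -0.261, 1.508]
contact_force: [1.6, -0.2, -1.2]
opening: 0.568
F world [ 1.6 -0.2 -1.2] tool [-0.5  1.6  1.1] T [-0.16  0.01 -0.01] z [ 433.17 -183.88   27.01] q6 -0.76 clk 16.52
```

```bash
python3 -m creep '[{"dp":[-0.6,0,2.5],"angular":[0,0,0],"fingers":40},{"dp":[-1.2,0,5],"angular":[0,0,0],"fingers":40},{"dp":[-1.6,0,6.5],"angular":[0,0,0],"fingers":40},{"dp":[-1.9,0,7.5],"angular":[0,0,0],"fingers":40},{"dp":[-1.9,0,7.5],"angular":[0,0,0],"fingers":40}]' 60; python3 f.py
```

```text
clock: 16.93
eef_pos: [433.8, -184.3, 20.3]
tcp_rot: [3.141, -0.26, 1.508]
contact_force: [-0.5, 0.0, 0.4]
opening: 0.569
F world [-0.5  0.   0.4] tool [ 0.1 -0.5 -0.4] T [-0.15  0.06  0.04] z [ 433.81 -184.29   20.33] q6 -0.77 clk 16.93
```

```bash
python3 -m creep '[{"dp":[-0.3,0,1],"angular":[0,0,0],"fingers":40},{"dp":[-0.5,0,2],"angular":[0,0,0],"fingers":40},{"dp":[-0.8,0,3],"angular":[0,0,0],"fingers":40},{"dp":[-0.8,0,3],"angular":[0,0,0],"fingers":40}]' 60; python3 f.py; python3 -m creep '[{"dp":[0,0,0],"angular":[0,0,0],"fingers":52},{"dp":[0,0,0],"angular":[0,0,0],"fingers":55},{"dp":[0,0,0],"angular":[0,0,0],"fingers":58},{"dp":[0,0,0],"angular":[0,0,0],"fingers":60},{"dp":[0,0,0],"angular":[0,0,0],"fingers":62}]'; python3 -m creep '[{"dp":[0,0,0],"angular":[0,0,0],"fingers":62},{"dp":[0,0,0],"angular":[0,0,0],"fingers":62},{"dp":[0,0,0],"angular":[0,0,0],"fingers":62},{"dp":[0,0,0],"angular":[0,0,0],"fingers":62},{"dp":[0,0,0],"angular":[0,0,0],"fingers":62}]'; python3 f.py
python3 - <<'E'
from h import *
cv2.imwrite("pics/s10.png",cv2.resize(optics.grab_frame("side")[180:400,180:400],None,fx=2.5,fy=2.5))
cv2.imwrite("pics/w10.png",optics.grab_frame("wrist"))
E
```

```text
clock: 17.27
eef_pos: [433.9, -184.3, 17.3]
tcp_rot: [3.141, -0.26, 1.508]
contact_force: [-0.5, -0.9, 1.7]
opening: 0.569
F world [-0.5 -0.9  1.7] tool [-0.4 -0.5 -1.9] T [-0.07  0.02 -0.  ] z [ 433.92 -184.32   17.28] q6 -0.77 clk 17.27
clock: 17.68
eef_pos: [433.8, -184.2, 17.2]
tcp_rot: [3.142, -0.26, 1.508]
contact_force: [-0.2, -0.2, 0.0]
opening: 0.726
clock: 18.1
eef_pos: [433.8, -184.2, 17.2]
tcp_rot: [3.142, -0.26, 1.508]
contact_force: [0.1, 0.9, -0.1]
opening: 0.727
F world [ 0.1  0.9 -0.1] tool [0.9 0.  0.4] T [-0.16 -0.07  0.01] z [ 433.77 -184.24   17.19] q6 -0.77 clk 18.1
```

View pics/s10.png

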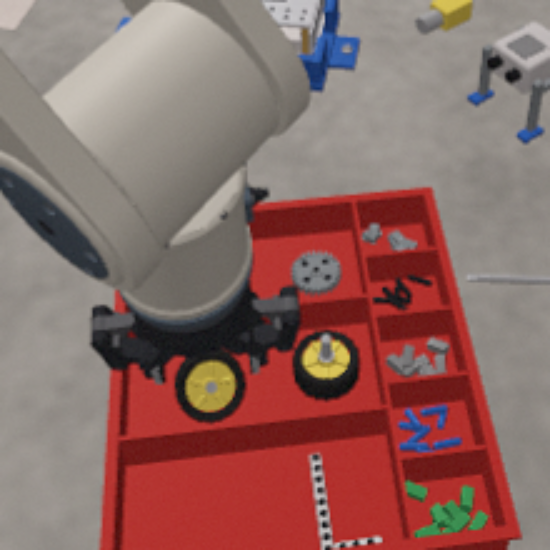

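View pics/w10.png

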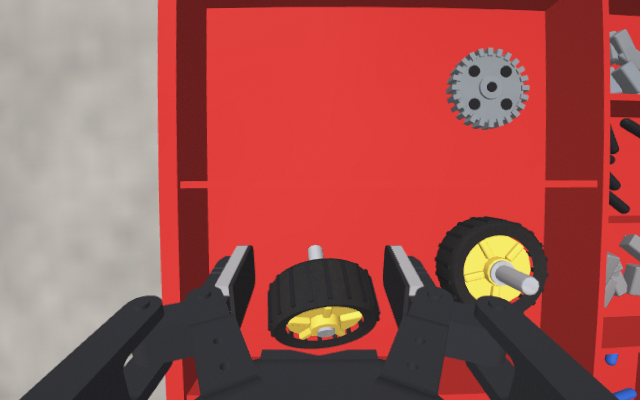

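The wheel toppled as planned and lies between the open fingers on its tread, stub pointing at (315,252). The mate is undisturbed. I'll retreat straight up.

```bash
python3 -m creep '[{"dp":[2,0,-8],"angular":[0,0,0],"fingers":62},{"dp":[6,0,-22],"angular":[0,0,0],"fingers":62},{"dp":[13,0,-48],"angular":[0,0,0],"fingers":62},{"dp":[22,0,-82],"angular":[0,0,0],"fingers":62},{"dp":[32,0,-120],"angular":[0,0,0],"fingers":62}]'; python3 -m creep '[{"dp":[-30,-10,-20],"angular":[0,0,0],"fingers":62},{"dp":[-65,-20,-40],"angular":[0,0,0],"fingers":62},{"dp":[-100,-30,-60],"angular":[0,0,0],"fingers":62},{"dp":[-130,-30,-80],"angular":[0,0,0],"fingers":62},{"dp":[-160,-30,-80],"angular":[0,0,0],"fingers":62}]'; python3 -m creep '[{"dp":[-30,0,0],"angular":[0,0,0],"fingers":62},{"dp":[-30,0,0],"angular":[0,0,0],"fingers":62},{"dp":[-30,0,0],"angular":[0,0,0],"fingers":62}]';python3 f.py
python3 - <<'E'
from h import *
cv2.imwrite("pics/s11.png",optics.grab_frame("side"))
cv2.imwrite("pics/t11.png",optics.grab_frame("top"))
E
```

```text
clock: 18.62
eef_pos: [432.7, -183.6, 142.3]
tcp_rot: [-3.139, -0.261, 1.507]
contact_force: [1.2, -0.5, 0.1]
opening: 0.727
clock: 19.03
eef_pos: [393.2, -360.9, 181.6]
tcp_rot: [3.137, -0.255, 1.508]
contact_force: [1.2, -0.8, 0.3]
opening: 0.723
clock: 19.28
eef_pos: [390.4, -386.8, 169.7]
tcp_rot: [-3.141, -0.261, 1.506]
contact_force: [0.3, 0.2, 0.4]
opening: 0.721
F world [0.3 0.2 0.4] tool [ 0.3  0.3 -0.3] T [-0.11  0.02  0.02] z [ 390.38 -386.82  169.74] q6 -0.91 clk 19.28
```

View pics/s11.png

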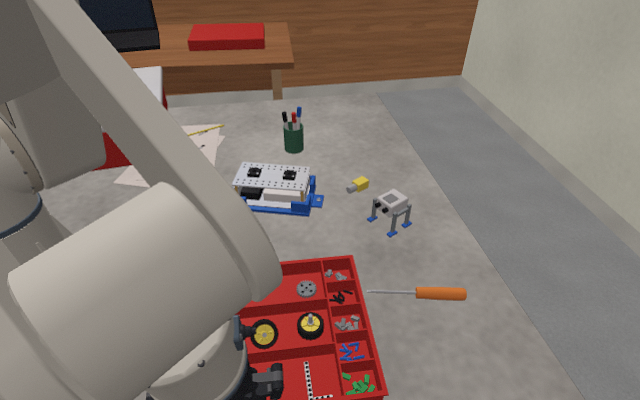

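View pics/t11.png

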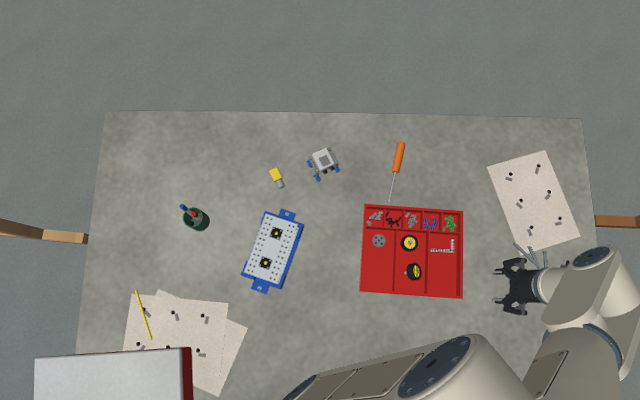

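Top view: wheel at (414,272) and mate at (410,242), both between the dividers of the middle compartment. The rover and the other things are unmoved, and the arm is clear. One more check that the wheel is at rest.

```bash
python3 -m creep '[{"dp":[0,0,0],"angular":[0,0,0],"fingers":62},{"dp":[0,0,0],"angular":[0,0,0],"fingers":62},{"dp":[0,0,0],"angular":[0,0,0],"fingers":62},{"dp":[0,0,0],"angular":[0,0,0],"fingers":62},{"dp":[0,0,0],"angular":[0,0,0],"fingers":62}]'
python3 - <<'E'
from h import *
im=optics.grab_frame("top"); a=cv2.imread("pics/t11.png"); t0=cv2.imread("pics/top0.png")
g=lambda i:cv2.inRange(cv2.cvtColor(i[255:295,398:430],cv2.COLOR_BGR2GRAY),0,45)
for i in (a,im):
    m=cv2.moments(g(i),True); c=(398+m["m10"]/m["m00"],255+m["m01"]/m["m00"]); print(c,onz(cam("top"),c,28))
print("tray diff",np.abs(im[200:300,355:470].astype(int)-a[200:300,355:470]).max())
for n,(x0,y0,x1,y1) in dict(pot=(175,195,215,235),motor=(262,160,292,192),walker=(300,140,345,185),driver=(380,135,410,203),rover_plate=(238,205,308,298)).items():
    d=np.abs(im[y0:y1,x0:x1].astype(int)-t0[y0:y1,x0:x1]).max(2); print(n,d.max(),(d>40).sum())
cv2.imwrite("pics/t12.png",cv2.resize(im[195:305,230:470],None,fx=3.3,fy=3.3,interpolation=cv2.INTER_CUBIC))
E
```

```text
clock: 19.8
eef_pos: [391.1, -385.7, 170.0]
tcp_rot: [3.141, -0.26, 1.508]
contact_force: [-0.1, 1.0, 0.6]
opening: 0.724
(412.1953125, 271.3828125) [ 436.658358   -199.55094787   28.        ]
(412.1953125, 271.3828125) [ 436.658358   -199.55094787   28.        ]
tray diff 4
pot 4 0
motor 4 0
walker 4 0
driver 3 0
rover_plate 200 291
```

View pics/t12.png

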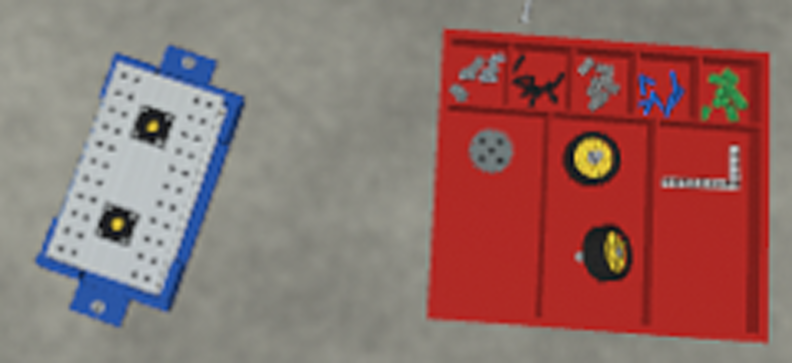

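The wheel is at rest in the mate's compartment and the rover is flat with both bearings empty (only the wheel's removal changed that part of the picture). Handing in.

```bash
python3 -c "
from rig import r
print(r.sign_off())"
```

```text
the job is handed in; nothing more can be done
None
```

I freed the seized wheel and put it in the tray's middle long compartment with its mate, handing in at about 20 s of the 72 s allowed. The hand-in reports no verdict.

- **Getting it out:** I gripped the tyre with 60 N and twisted it back and forth while pulling up with about 4 to 8 N. The axle came free after about 12 mm of rise, and the pull then fell to about the wheel's own weight. I lifted it straight out.
- **Placing it:** I set it down tilted so it would topple away from the fingers. It now lies on its side with the stub pointing sideways.
- **Wheel and mate:** the wheel did not move between the last two top views. It sits near (437, -200) mm, between the compartment's walls. The mate is still in the same compartment.
- **Rover and other things:** the rover lies flat in its cradle with both bearings empty, judged by eye from the pictures. The pot, motor, walker and screwdriver match their starting pictures, and the arm is clear of everything.

**Disagreements:** the top, side and wrist cameras differed by 2 to 4 mm in places, and by about 7 to 8 mm on the tray's dividers. I centred the wheel by the wrist forces during the twisting.

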